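Fill the pH calibration caddy

ROBOT

A 7-joint arm with a two-finger parallel gripper is mounted at the origin on the work surface. World frame = base frame: x ahead of the robot, y to its left, z up, the work surface at z = 0. Lengths are in m, angles in rad, forces in N, time in s.
With the tool pointing down it reaches from about 0.425 to 0.825 m from the base axis. Payload 3.6 kg.
Tool frame: the origin (TCP) lies on the centre line of the jaws, within the pads' length; the fingertips stand 19 mm ahead of it and the grasp point (between the pads) is the TCP (robot.finger_overhang is the distance from the TCP to the fingertips, in m); z points along the fingers, y is the direction in which the jaws open and shut (so a half turn about z gives the same grasp; the last joint's range is limited). The gripper opens to 85 mm and grips with 20 to 120 N. Pads are 22 mm wide; open, the fingers measure 114 mm over their backs; the gripper's body (76 mm by 85 mm) begins 54 mm behind the grasp point. The pads swing forward as they close: fully open they stand 13 mm farther back than shut.
Start: joints at [1.141, 0.615, -0.013, 1.423, 0.008, 1.103, -0.04], TCP at [0.255, -0.598, 0.25] pointing down, gripper open.
Joint ranges: [-3.12, 3.12], [-0.3, 2.06], [-1.34, 1.32], [0.26, 2.42], [-1.36, 4.5], [0.01, 1.98], [-2.84, 2.84]. Speed limits (rad/s): [2.79, 2.79, 3.14, 3.14, 3.14, 3.14, 3.14].

INTERFACE

Orientations are given as a 3x3 rotation matrix whose columns are the frame's x, y, z axes.
In Python, from bench import robot, cams, ticket gives the robot as it stands.
- The arm moves only by the shell command python3 -m jog 'ROWS'. ROWS is JSON, a list of rows, each a list of 5 numbers: the closure, from 0 (fully open) to 1 (shut), then the shift along the tool's x, y, z in mm, then the turn about the tool's z in rad. A call has 1 to 10 rows; each row is the pose to reach, as a shift and turn from the pose measured when the call began, along the tool's axes at that moment; what a row does not reach only later rows make up. A row lasts 1/10 s, in which the tool goes at most 50 mm and 8.59 degrees, less where a joint would pass 70% of its speed; a pose out of reach is approached as far as the arm can. A call with a gripper value outside its range is refused whole. The fingers move at their own pace and stop on an object; the grip force is fixed at half the most. Time passes only in rows, so rows that repeat a pose let the fingers close. It gives the time, the measured TCP pose, the force and the opening at its end, in the units of the state.
- robot.state(): the state, without advancing time (a new reading comes with each control period).
- cams.capture(name): name is "scene" or "top" or "wrist"; returns a dict with "frame" (384x512x3 uint8, blue, green, red), "z_map" (384x512 float32, m along the optical axis (not along the pixel's ray), 0 where there is no reading), "fx", "fy", "cx", "cy" (pixels), "distortion" ([k1, k2, p1, p2, k3] as OpenCV has them; the pictures are not rectified), "world_from_camera" (4x4, takes a point from camera to world coordinates); the wrist camera has in their place "tool_from_camera" (4x4, takes a point from camera to tool coordinates, whose origin is the TCP and whose axes are the flange's). Camera axes: x right, y down, z forward; pixel columns grow to the right and rows downward; lengths in m; the calibration is good to about 2 mm. A picture is of the moment at which its call begins: read the wrist's pose just before it.
- ticket.close_job(): hands the job in, once; it reports no verdict.
The state is a dict: "t": time; "joint_positions": joint angles; "joint_vel": joint speeds; "joint_efforts": joint torques, N m; "ee_pos": TCP position; "ee_rot": TCP orientation; "ft_force": force on the tool from outside, world axes, zero at the start; "torque": the same for the moment, N m; "opening": finger opening in m.
Only numpy, scipy, OpenCV 4.12 (cv2) and the standard library are available. Lean on these libraries where they do the work, as an engineer would, in place of code of your own. Each camera call takes 0.05 s, during which the arm holds its last target. There are 200 camera calls.

TASK

Load the grey caddy for calibrating the pH pen: stand the empty rinse beaker in the wide bay with the dark ribbed pad, and beside it, one to a cell and going away from the beaker in order of rising pH, the buffer bottles with the red, then the yellow, then the blue cap (blue at the far end). All four must stand upright on the caddy's floor, set down and not dropped, loaded in any order you like. The green-capped and white-capped bottles do not belong: leave them, the amber bottle, the flask and the pH pen standing or lying where they are.

Things in the scene. Friction and masses are not known exactly. Their poses are not given: they have to be found in the camera images.
- caddy: Grey open caddy, fixed, 284 (x) x 80 (y) x 40 mm, any yaw; origin: centre of underside, z up. Walls and dividers 4 mm thick, 40 high. One row of four compartments, 72 mm wide in y: at the +x end the wide bay, 84 mm long, centre x = +96 mm, dark ribbed pad (top 7 mm above underside); then three bottle cells, 60 mm long, centres x = +20, -44, -108 mm (floor 5 mm above underside)
- red_bottle: pH 4 buffer: closed white plastic bottle, red screw cap and red ring above its blank label. Round; body 44 mm diameter up to 56 mm, shoulder and neck (30 mm) to 70 mm, cap 34 mm diameter from 70 mm to the top at 94 mm. About 85 g. Loose, upright; origin at the centre of its underside, z up
- yellow_bottle: pH 7 buffer: closed white plastic bottle, yellow screw cap and yellow ring above its blank label. Round; body 44 mm diameter up to 56 mm, shoulder and neck (30 mm) to 70 mm, cap 34 mm diameter from 70 mm to the top at 94 mm. About 85 g. Loose, upright; origin at the centre of its underside, z up
- blue_bottle: pH 10 buffer: closed white plastic bottle, blue screw cap and blue ring above its blank label. Round; body 44 mm diameter up to 56 mm, shoulder and neck (30 mm) to 70 mm, cap 34 mm diameter from 70 mm to the top at 94 mm. About 85 g. Loose, upright; origin at the centre of its underside, z up
- beaker: Empty rinse beaker: open, translucent whitish plastic, blue dashes on its side; 75 mm high, outer diameter 54 mm at the foot, 55 mm at the top (59 mm over the rim bead), wall 2.5 mm, small spout to 35 mm from the axis at the rim on its +x side. About 40 g, stiff enough to grip across the outside. Loose, upright; origin at the centre of its underside, z up
- green_bottle: Look-alike that stays (cleaning solution): closed white plastic bottle, green screw cap and green ring above its blank label. Round; body 44 mm diameter up to 56 mm, shoulder and neck (30 mm) to 70 mm, cap 34 mm diameter from 70 mm to the top at 94 mm. About 85 g. Loose, upright; origin at the centre of its underside, z up
- white_bottle: Look-alike that stays (storage solution): closed white plastic bottle, white screw cap and white ring above its blank label. Round; body 44 mm diameter up to 56 mm, shoulder and neck (30 mm) to 70 mm, cap 34 mm diameter from 70 mm to the top at 94 mm. About 85 g. Loose, upright; origin at the centre of its underside, z up
- amber_bottle: Bystander: closed brown bottle with a black cap, body 50 mm in diameter, 96 mm high. Loose, upright; origin at the centre of its underside
- flask: Bystander: conical flask of clear glass, foot 64 mm in diameter, neck 25 mm, 100 mm high. Loose, upright; origin at the centre of its underside
- ph_pen: Bystander: white and blue pen-type pH tester lying on the bench, 170 mm long (its x) x 35 mm x 22 mm high. Loose; origin on its underside, about 9 mm from mid-length

How it is judged:
By the outcome, as a careful person would: the job done as asked, in the order asked, and still so for the second after the job is handed in, with the robot touching nothing.
It also fails if it takes over 102 s, if anything falls off the work surface, if the arm or the gripper's body presses on something with over 40 N, if the wrist force passes 120 N, or if a joint passes its speed limit or range.

## Working session

There is one attempt and no reset: what is moved stays moved. The work goes in short steps, Python scripts to look and compute and a shell command to move; the robot and the scene stay as the last step left them, time stands still between calls to the robot, and variables do not carry over. Pictures are saved under pics/ and viewed, about 12 in all and at most 16, crops included, and the job is handed in when it is done.

```bash
ls; mkdir -p pics; cat > h.py <<'E'
import numpy as np, cv2
from bench import robot, cams, ticket
def snap(n, f):
    s=robot.state(); c=cams.capture(n); cv2.imwrite(f'pics/{f}.png',c['frame'])
    K=np.array([[c['fx'],0,c['cx']],[0,c['fy'],c['cy']],[0,0,1]])
    if n=='wrist':
        T=np.eye(4);T[:3,:3]=s['ee_rot'];T[:3,3]=s['ee_pos'];T=T@np.array(c['tool_from_camera'])
    else: T=np.array(c['world_from_camera'])
    np.savez(f'pics/{f}.npz',K=K,D=np.array(c['distortion'],float),T=T,z=c['z_map'],im=c['frame'])
def ld(f): return np.load(f'pics/{f}.npz')
def world(f,u,v,z=None,h=None):
    """z: depth; h: intersect with plane z=h; neither: median depth 3x3"""
    d=ld(f);p=cv2.undistortPoints(np.array([[[u,v]]],float),d['K'],d['D'])[0,0]
    r=np.array([p[0],p[1],1.]);R,t=d['T'][:3,:3],d['T'][:3,3]
    if h is not None: z=(h-t[2])/(R@r)[2]
    elif z is None:
        q=d['z'][int(round(v))-1:int(round(v))+2,int(round(u))-1:int(round(u))+2];q=q[q>0];z=np.median(q) if q.size else np.nan
    return t+R@(r*z)
E
python3 - <<'E'
from h import *
snap('top','top0');snap('scene','sc0')
for f in('top0','sc0'):
    d=ld(f);print(f,d['T'].round(3).tolist(),d['K'].round(1).tolist(),d['D'])
s=robot.state();print({k:np.round(v,3).tolist() for k,v in s.items()})
for f in('top0','sc0'):
    im=cv2.imread(f'pics/{f}.png');cv2.imwrite(f'pics/{f}_b.png',cv2.resize(im,(800,600),interpolation=cv2.INTER_CUBIC))
E
```

```text
pics
top0 [[0.015, -0.994, 0.108, 0.366], [-1.0, -0.013, 0.016, -0.009], [-0.015, -0.108, -0.994, 1.517], [0.0, 0.0, 0.0, 1.0]] [[471.7, 0.0, 248.9], [0.0, 471.7, 192.9], [0.0, 0.0, 1.0]] [0.04662045 0.         0.         0.         0.        ]
sc0 [[-0.577, 0.589, -0.566, 1.292], [0.817, 0.425, -0.39, 0.515], [0.011, -0.687, -0.726, 1.05], [0.0, 0.0, 0.0, 1.0]] [[479.7, 0.0, 251.6], [0.0, 479.7, 186.2], [0.0, 0.0, 1.0]] [-0.13714435  0.          0.          0.          0.        ]
{'t': 0.1, 'joint_positions': [1.142, 0.616, -0.013, 1.425, 0.008, 1.103, -0.04], 'joint_vel': [0.001, -0.001, -0.001, -0.004, 0.0, 0.001, -0.002], 'joint_efforts': [0.001, -47.038, 0.26, -17.157, 0.01, 0.006, -0.0], 'ee_pos': [0.255, -0.597, 0.249], 'ee_rot': [[0.92, 0.392, -0.001], [0.392, -0.92, 0.002], [-0.0, -0.002, -1.0]], 'ft_force': [-0.019, -0.454, -0.056], 'torque': [-0.018, -0.064, 0.006], 'opening': 0.086}
```

View pics/top0_b.png

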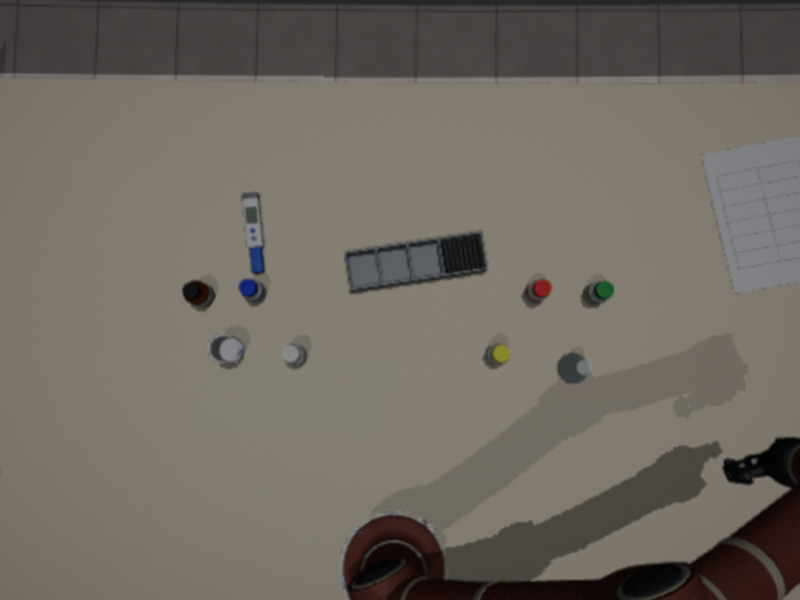

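View pics/sc0_b.png

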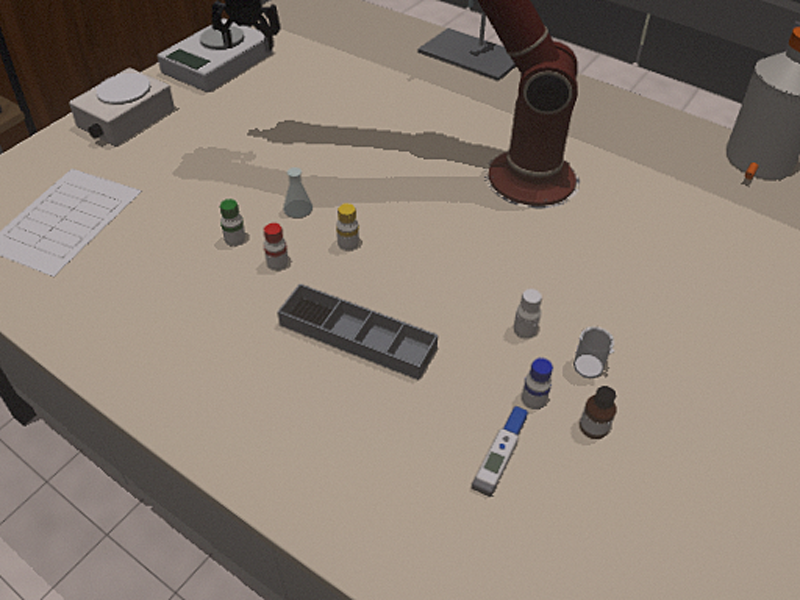

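The top view shows the caddy with corners at about (346,252), (482,233), (486,270) and (351,291), its ribbed bay on the right. The caps are red (541,288), yellow (501,354), blue (249,288), white (291,353) and green (604,290). The beaker is near (228,348), the flask at (575,368). The scene view agrees and shows the blue bottle close to both the pen and the amber bottle.

```bash
cat >> h.py <<'E'
def tri(obs):
    """obs: list of (file,u,v); least-squares point, returns point & ray misses"""
    A=np.zeros((3,3));b=np.zeros(3);L=[]
    for f,u,v in obs:
        t=ld(f)['T'][:3,3];r=world(f,u,v,z=1.)-t;r/=np.linalg.norm(r);P=np.eye(3)-np.outer(r,r);A+=P;b+=P@t;L.append((P,t))
    x=np.linalg.solve(A,b);return x,[np.linalg.norm(P@(x-t)) for P,t in L]
E
python3 - <<'E'
from h import *
k=.64
P={'red':((541,288),(273,230)),'yellow':((501,354),(347,211)),'blue':((249,288),(541,366)),'white':((291,353),(531,296)),'green':((604,290),(230,205)),'amber':((193,291),(605,394)),
'cadA':((346,252),(419,374)),'cadB':((482,233),(279,316)),'cadC':((486,270),(300,287)),'cadD':((351,291),(437,344))}
for n,(a,b) in P.items():
    x,e=tri([('top0',a[0]*k,a[1]*k),('sc0',b[0]*k,b[1]*k)])
    print(n,x.round(3),np.round(e,4),'depth top',world('top0',a[0]*k,a[1]*k).round(3),'sc',world('sc0',b[0]*k,b[1]*k).round(3), 'r',np.hypot(*x[:2]).round(3))
for n,a in {'beaker floor?':(230,349),'bk2':(215,346),'flask':(572,368)}.items(): print(n,world('top0',a[0]*k,a[1]*k).round(3))
im=ld('top0')['im'][195:250,115:205];im2=ld('sc0')['im'][175:290,320:410]
cv2.imwrite('pics/crop1.png',np.hstack([cv2.resize(im,(450,275),interpolation=3),cv2.resize(im2[20:75],(450,275)[0:2],interpolation=3)][:1]+[cv2.resize(im2[:70,:80],(320,275),interpolation=3)]))
E
```

```text
red [ 0.549 -0.279  0.092] [0.0015 0.0015] depth top [ 0.55  -0.28   0.093] sc [ 0.55  -0.276  0.093] r 0.616
yellow [ 0.42  -0.201  0.089] [0.0023 0.0023] depth top [ 0.421 -0.202  0.094] sc [ 0.424 -0.195  0.094] r 0.466
blue [0.542 0.29  0.091] [0.0022 0.0022] depth top [0.543 0.288 0.093] sc [0.544 0.293 0.094] r 0.615
white [0.416 0.204 0.094] [0.0022 0.0022] depth top [0.417 0.202 0.095] sc [0.414 0.206 0.093] r 0.464
green [ 0.546 -0.398  0.094] [0.0029 0.0029] depth top [ 0.547 -0.4    0.095] sc [ 0.543 -0.396  0.092] r 0.675
amber [0.534 0.4   0.092] [0.0032 0.0032] depth top [0.535 0.396 0.094] sc [0.534 0.403 0.094] r 0.667
cadA [0.627 0.109 0.022] [0.004 0.004] depth top [0.626 0.104 0.037] sc [0.622 0.111 0.017] r 0.636
cadB [ 0.669 -0.17   0.026] [0.0035 0.0035] depth top [ 0.675 -0.175  0.004] sc [ 0.67  -0.163  0.031] r 0.69
cadC [ 0.593 -0.18   0.032] [0.0009 0.0009] depth top [ 0.598 -0.184  0.002] sc [ 0.594 -0.177  0.034] r 0.62
cadD [0.548 0.096 0.015] [0.0027 0.0027] depth top [0.551 0.095 0.002] sc [0.536 0.093 0.001] r 0.556
beaker floor? [0.427 0.341 0.001]
bk2 [0.432 0.364 0.035]
flask [ 0.397 -0.345  0.061]
```

View pics/crop1.png

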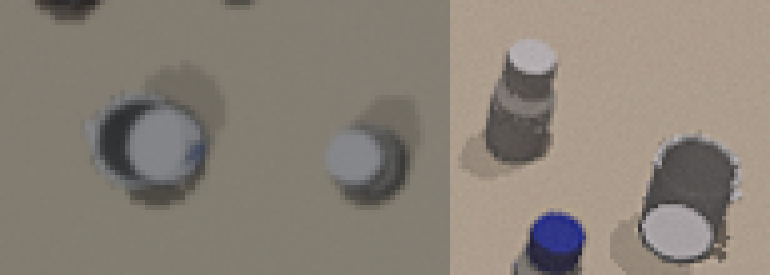

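The white disc is the beaker's inner floor (depth about 0), so it stands upright. Its rim is shifted to the left and the spout points roughly towards +y. Cap tops triangulate at about 93 mm. Next I'll work out the approach to red.

```bash
cat >> h.py <<'E'
def go(x,y,z,jaw=None):
    """shift (mm, tool axes) and turn to bring the TCP to x,y,z, jaw axis at world angle jaw deg"""
    s=robot.state();R=np.array(s['ee_rot']);d=R.T@(np.array([x,y,z])-s['ee_pos'])*1e3
    a=np.degrees(np.arctan2(R[1,1],R[0,1]));t=0 if jaw is None else -np.radians((jaw-a+90)%180-90)
    print('t',round(s['t'],1),'pos',np.round(s['ee_pos'],4),'jaw',round(a,1),'tilt',R[:,2].round(3),'q7',round(s['joint_positions'][6],2),'open',round(s['opening'],4),'F',np.round(s['ft_force'],1));print('  -> shift',d.round(1),'turn',round(t,3))
E
python3 -c "
from h import *
go(.549,-.279,.2,-27)
c=cams.capture('wrist');print(np.round(c['tool_from_camera'],3))"
```

```text
t 0.1 pos [ 0.2545 -0.5974  0.2493] jaw -66.9 tilt [-0.001  0.002 -1.   ] q7 -0.04 open 0.0856 F [-0.  -0.5 -0.1]
  -> shift [ 395.7 -177.3   49.7] turn -0.697
[[ 0.    -0.95  -0.312  0.08 ]
 [ 1.     0.     0.     0.   ]
 [-0.    -0.312  0.95  -0.124]
 [ 0.     0.     0.     1.   ]]
```

```bash
python3 -m jog '[[0,40,-18,5,-0.07],[0,85,-38,10,-0.15],[0,130,-58,15,-0.23],[0,175,-78,20,-0.31],[0,220,-98,25,-0.39],[0,265,-118,30,-0.47],[0,310,-138,35,-0.55],[0,350,-157,43,-0.63],[0,380,-170,48,-0.68],[0,395,-177,50,-0.70]]'
python3 - <<'E'
from h import *
snap('wrist','w1');go(.549,-.279,.2,-27)
cv2.imwrite('pics/w1.png',ld('w1')['im'])
E
```

```text
t: 1.15
ee_pos: [0.5506, -0.2754, 0.1989]
ee_rot: [[0.445, 0.895, -0.001], [0.895, -0.445, 0.005], [0.004, -0.003, -1.0]]
ft_force: [0.7, 0.2, -1.0]
opening: 0.0855
t 1.2 pos [ 0.5517 -0.2741  0.1989] jaw -26.3 tilt [ 0.     0.006 -1.   ] q7 -0.16 open 0.0856 F [1.6 1.7 0. ]
  -> shift [-5.6 -0.2 -1.2] turn 0.012
```

View pics/w1.png

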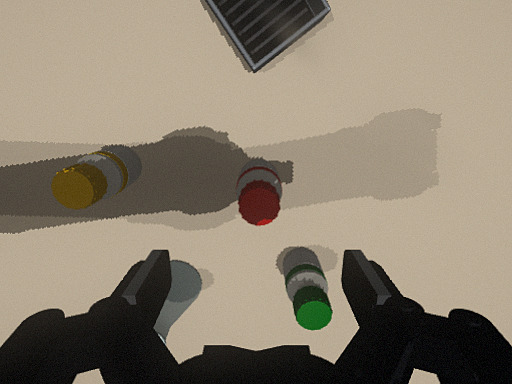

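The wrist view shows the red cap centred at about (259,205), with yellow at (80,187), green at (314,316) and the bay corner at the top. I'll get the cap-top centre from the depth map, and check it against the plane method.

```bash
cat >> h.py <<'E'
def cloud(f):
    d=ld(f);z=d['z'];v,u=np.indices(z.shape);p=cv2.undistortPoints(np.stack([u,v],-1).reshape(-1,1,2).astype(float),d['K'],d['D'])[:,0]
    X=(np.c_[p,np.ones(len(p))]*z.reshape(-1,1))@d['T'][:3,:3].T+d['T'][:3,3];X[z.ravel()==0]=np.nan;return X
def captop(f,x,y,r=.035,lo=.086,hi=.105):
    X=cloud(f);m=(np.hypot(X[:,0]-x,X[:,1]-y)<r)&(X[:,2]>lo)&(X[:,2]<hi);Q=X[m]
    (cx,cy),rad=cv2.minEnclosingCircle((Q[:,:2]*1e3).astype(np.float32));return (round(cx/1e3,4),round(cy/1e3,4)),'rad mm',round(rad,1),'z',np.median(Q[:,2]).round(4),m.sum(),'mean',Q.mean(0).round(4)
E
python3 - <<'E'
from h import *
print('red',captop('w1',.549,-.279));print(world('w1',259,205,h=.093).round(4), tri([('w1',259,205),('top0',541*.64,288*.64)]))
print('yel',captop('w1',.42,-.2));print(world('w1',73,190,h=.093))
r=captop('w1',.549,-.279)[0];go(r[0],r[1],.088,-27)
E
```

```text
red ((0.5499, -0.282), 'rad mm', 17.9, 'z', np.float64(0.0936), np.int64(1319), 'mean', array([ 0.5507, -0.2807,  0.0933]))
[ 0.5503 -0.2811  0.093 ] (array([ 0.55018208, -0.28011111,  0.09419668]), [np.float64(0.0006452553745285354), np.float64(0.0006452553745286926)])
yel ((0.4221, -0.2024), 'rad mm', 18.4, 'z', np.float64(0.0935), np.int64(1573), 'mean', array([ 0.424 , -0.2021,  0.093 ]))
[ 0.42170157 -0.20297224  0.093     ]
t 1.2 pos [ 0.5517 -0.2741  0.1989] jaw -26.3 tilt [ 0.     0.006 -1.   ] q7 -0.16 open 0.0856 F [1.6 1.7 0. ]
  -> shift [ -8.5   2.2 110.8] turn 0.012
```

```bash
python3 -m jog '[[0,-5,2,20,0],[0,-8,2,60,0],[0,-8,2,95,0],[0,-8,2,110,0],[0,-8,2,114,0],[0,-8,2,114,0],[0.6,-8,2,114,0],[1,-8,2,114,0],[1,-8,2,114,0],[1,-8,2,114,0]]'; python3 -c "
from h import *
go(.55,-.281,.085)"
```

```text
t: 2.2
ee_pos: [0.5505, -0.2816, 0.0861]
ee_rot: [[0.444, 0.896, 0.002], [0.896, -0.444, 0.005], [0.005, -0.001, -1.0]]
ft_force: [0.1, 0.3, 0.9]
opening: 0.0327
t 2.2 pos [ 0.5505 -0.2816  0.0861] jaw -26.3 tilt [ 0.002  0.005 -1.   ] q7 -0.18 open 0.0327 F [0.1 0.3 0.9]
  -> shift [ 0.3 -0.7  1.1] turn 0
```

```bash
python3 -m jog '[[1,0,0,-10,0],[1,0,0,-35,0],[1,0,0,-75,0],[1,0,0,-110,0],[1,0,0,-130,0],[1,0,0,-134,0]]'; python3 -c "
from h import *
go(.61,-.09,.28,8.6)"
```

```text
t: 2.8
ee_pos: [0.5518, -0.2829, 0.2239]
ee_rot: [[0.444, 0.896, 0.008], [0.896, -0.444, 0.002], [0.006, 0.006, -1.0]]
ft_force: [1.3, 0.3, -1.1]
opening: 0.0322
t 2.8 pos [ 0.5518 -0.2829  0.2239] jaw -26.3 tilt [ 0.008  0.002 -1.   ] q7 -0.14 open 0.0322 F [ 1.3  0.3 -1.1]
  -> shift [199.  -33.  -55.2] turn -0.61
```

```bash
python3 -m jog '[[1,15,-2,-5,-0.05],[1,45,-7,-12,-0.15],[1,80,-13,-22,-0.26],[1,115,-19,-32,-0.37],[1,150,-25,-42,-0.48],[1,178,-30,-50,-0.56],[1,194,-32,-54,-0.6],[1,199,-33,-55,-0.61],[1,199,-33,-55,-0.61]]'; python3 - <<'E'
from h import *
snap('wrist','w2');go(.61,-.09,.28,8.6)
im=ld('w2')['im'];cv2.imwrite('pics/w2b.png',cv2.resize(im,(800,600),interpolation=3))
E
```

```text
t: 3.7
ee_pos: [0.6097, -0.09, 0.2789]
ee_rot: [[-0.15, 0.989, 0.006], [0.989, 0.15, 0.002], [0.001, 0.006, -1.0]]
ft_force: [-0.2, -0.6, -0.4]
opening: 0.0322
t 3.8 pos [ 0.6094 -0.0916  0.2788] jaw 8.5 tilt [ 0.006  0.001 -1.   ] q7 0.06 open 0.0323 F [ 0.3 -0.5 -0.1]
  -> shift [ 1.5  0.8 -1.2] turn -0.002
```

View pics/w2b.png

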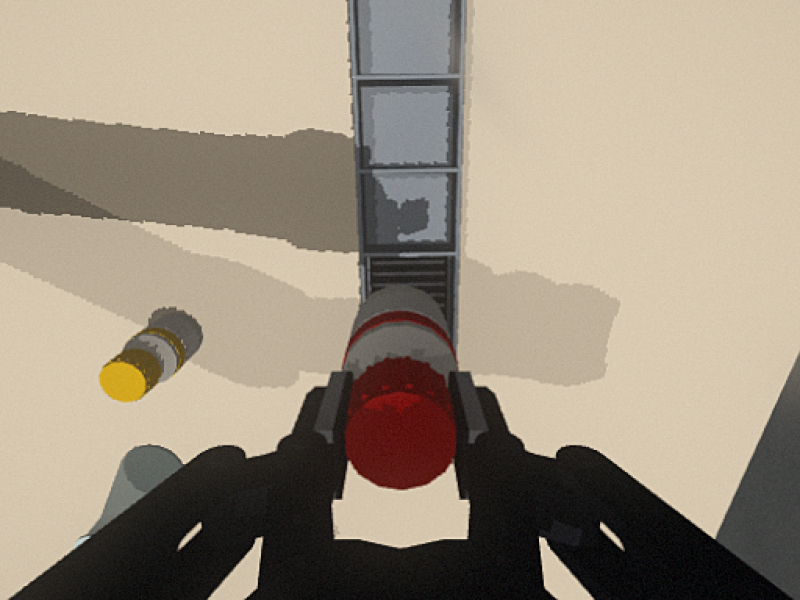

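The view shows the held red bottle hanging straight. The divider tops lie at rows 254, 170 and 77 (columns about 357–462), with the ribbed bay behind the bottle. I'll fit the caddy's outline to the wall-top points.

```bash
python3 - <<'E'
from h import *
from scipy.optimize import least_squares
X=cloud('w2');m=(X[:,2]>.035)&(X[:,2]<.046)&(abs(X[:,0]-.609)<.08)&(X[:,1]>-.19)&(X[:,1]<.13)
Q=X[m];print(m.sum(),np.percentile(Q[:,2],[10,50,90]))
def cxy(p,W):
    c,s=np.cos(p[2]),np.sin(p[2]);d=W[:,:2]-p[:2];return np.c_[d@[c,s],d@[-s,c]]
def res(p):
    q=cxy(p,Q);dx=np.abs(q[:,:1]-np.array([-.14,-.076,-.012,.052,.14])).min(1);dy=np.abs(np.abs(q[:,1])-.038);return np.maximum(np.minimum(dx,dy)-.002,0)
best=min((least_squares(res,[.609+a,-.036+b,np.radians(-81.4+w)],loss='soft_l1',f_scale=.002) for a in(-.006,0,.006) for b in(-.012,0,.012) for w in (-2,0,2)),key=lambda r:r.cost)
p=best.x;print('caddy',p.round(4),np.degrees(p[2]),best.cost,'mean res mm',best.fun.mean()*1e3)
k=.64
for n,(u,v,t) in {'L52':(365,254,(.052,-.038)),'R52':(457,254,(.052,.038)),'L-12':(359,170,(-.012,-.038)),'R-12':(460,170,(-.012,.038)),'L-76':(354,77,(-.076,-.038)),'R-76':(464,76,(-.076,.038))}.items():
    w=world('w2',u*k,v*k,h=.04);print(n,w.round(4),'in caddy mm',(cxy(p,w[None])[0]*1e3).round(1),'exp',t)
for u,v in((405,120),(410,40)): print('floor',world('w2',u*k,v*k).round(4))
print('height tri',tri([('w2',459*k,170*k),('sc0',374*k,342*k)]) )
for n,x in dict(beaker=.096,red=.02,yellow=-.044,blue=-.108).items(): print(n,(p[:2]+x*np.array([np.cos(p[2]),np.sin(p[2])])).round(4))
np.save('caddy.npy',p)
b=p[:2]+.02*np.array([np.cos(p[2]),np.sin(p[2])]);go(b[0],b[1],.16,np.degrees(p[2])+90)
E
```

```text
2274 [0.03794669 0.03952664 0.04065421]
caddy [ 0.6097 -0.0365 -1.402 ] -80.3260730428728 8.62446667820705e-06 mean res mm 0.022399945317246765
L52 [ 0.5838 -0.0932  0.04  ] in caddy mm [ 51.6 -35.1] exp (0.052, -0.038)
R52 [ 0.656  -0.0823  0.04  ] in caddy mm [53.  37.9] exp (0.052, 0.038)
L-12 [ 0.5712 -0.0303  0.04  ] in caddy mm [-12.6 -37. ] exp (-0.012, -0.038)
R-12 [ 0.6461 -0.0189  0.04  ] in caddy mm [-11.2  38.8] exp (-0.012, 0.038)
L-76 [0.56   0.0317 0.04  ] in caddy mm [-75.6 -37.6] exp (-0.076, -0.038)
R-76 [0.6367 0.0441 0.04  ] in caddy mm [-74.9  40.1] exp (-0.076, 0.038)
floor [0.6002 0.0113 0.0048]
floor [0.5953 0.0674 0.0048]
height tri (array([ 0.63443852, -0.00120554,  0.04110706]), [np.float64(0.020743618000281287), np.float64(0.020743618000281357)])
beaker [ 0.6259 -0.1311]
red [ 0.6131 -0.0562]
yellow [0.6023 0.0069]
blue [0.5916 0.07  ]
t 3.8 pos [ 0.6094 -0.0916  0.2788] jaw 8.5 tilt [ 0.006  0.001 -1.   ] q7 0.06 open 0.0323 F [ 0.3 -0.5 -0.1]
  -> shift [ 34.4   8.2 118.8] turn -0.021
```

The caddy fit is good: mean residual under 0.1 mm, wall tops at 39.5 mm, cell floor at 4.8 mm. The one scene-camera height ray missed because I picked a bad pixel. Next I set red down.

```bash
python3 -m jog '[[1,10,2,10,-0.02],[1,25,6,40,-0.02],[1,34,8,75,-0.02],[1,34,8,105,-0.02],[1,34,8,125,-0.02],[1,34,8,145,-0.02],[1,34,8,165,-0.02],[1,34,8,178,-0.02],[1,34,8,183,-0.02],[1,34,8,183,-0.02]]'; python3 -c "
from h import *
go(.6131,-.0562,.091,9.7)"
```

```text
t: 4.75
ee_pos: [0.6128, -0.057, 0.095]
ee_rot: [[-0.167, 0.986, 0.004], [0.986, 0.167, 0.001], [-0.0, 0.004, -1.0]]
ft_force: [-0.3, 0.5, -1.1]
opening: 0.0323
t 4.8 pos [ 0.6128 -0.057   0.095 ] jaw 9.6 tilt [ 0.004  0.001 -1.   ] q7 -0.07 open 0.0323 F [-0.3  0.5 -1.1]
  -> shift [0.7 0.4 4. ] turn -0.002
```

```bash
python3 -m jog '[[1,1,0,2,0],[1,1,0,3,0],[1,1,0,4,0],[1,1,0,4.5,0],[1,1,0,4.5,0]]'
```

```text
t: 5.25
ee_pos: [0.613, -0.056, 0.0911]
ee_rot: [[-0.167, 0.986, 0.005], [0.986, 0.167, 0.0], [-0.0, 0.005, -1.0]]
ft_force: [-1.2, -0.6, 0.7]
opening: 0.0323
```

```bash
python3 -m jog '[[1,0,0,0.5,0],[1,0,0,1,0],[1,0,0,1,0]]'
```

```text
t: 5.55
ee_pos: [0.6131, -0.0563, 0.091]
ee_rot: [[-0.167, 0.986, 0.006], [0.986, 0.167, -0.0], [-0.001, 0.005, -1.0]]
ft_force: [-1.4, -0.7, 5.2]
opening: 0.0325
```

Contact at 5 N. I release and lift.

```bash
python3 -m jog '[[0.6,0,0,0,0],[0.3,0,0,0,0],[0,0,0,0,0],[0,0,0,0,0],[0,0,0,-10,0],[0,0,0,-40,0],[0,0,0,-80,0],[0,0,0,-105,0],[0,0,0,-110,0]]'; python3 -c "
from h import *
go(.4223,-.2024,.2,-26)"
```

```text
t: 6.45
ee_pos: [0.6148, -0.0559, 0.2056]
ee_rot: [[-0.167, 0.986, 0.014], [0.986, 0.167, -0.0], [-0.003, 0.014, -1.0]]
ft_force: [-0.4, 0.3, -0.5]
opening: 0.0852
t 6.5 pos [ 0.6148 -0.0559  0.2056] jaw 9.6 tilt [ 0.014 -0.    -1.   ] q7 -0.02 open 0.0852 F [-0.4  0.3 -0.5]
  -> shift [-112.3 -214.3    2.9] turn 0.621
```

```bash
python3 -m jog '[[0,-10,-20,0,0.06],[0,-30,-57,0,0.16],[0,-50,-95,0,0.27],[0,-70,-133,0,0.38],[0,-88,-168,0,0.48],[0,-102,-195,1,0.56],[0,-110,-210,2,0.61],[0,-112,-214,3,0.62],[0,-112,-214,3,0.62],[0,-112,-214,3,0.62]]'; python3 - <<'E'
from h import *
snap('wrist','w3');r=captop('w3',.422,-.2024);print(r);go(*r[0],.085,-26);snap('top','top1')
print('red in caddy (top cam)',captop('top1',.613,-.056,r=.03,lo=.092,hi=.12))
a=ld('top1')['im'][120:260,100:420];cv2.imwrite('pics/a1.png',cv2.resize(a,(800,350),interpolation=3))
E
```

```text
t: 7.45
ee_pos: [0.4241, -0.2008, 0.2]
ee_rot: [[0.434, 0.901, 0.016], [0.901, -0.434, 0.001], [0.007, 0.014, -1.0]]
ft_force: [0.1, 0.3, -0.6]
opening: 0.0853
((0.4219, -0.2021), 'rad mm', 18.0, 'z', np.float64(0.0936), np.int64(1335), 'mean', array([ 0.4226, -0.2008,  0.0933]))
t 7.5 pos [ 0.4241 -0.2007  0.2   ] jaw -25.7 tilt [ 0.015  0.001 -1.   ] q7 -0.19 open 0.0853 F [0.1 0.5 0.2]
  -> shift [ -3.   -3.  114.9] turn 0.005
red in caddy (top cam) ((0.6161, -0.0561), 'rad mm', 16.8, 'z', np.float64(0.0996), np.int64(95), 'mean', array([ 0.6157, -0.0563,  0.0993]))
```

View pics/w3.png

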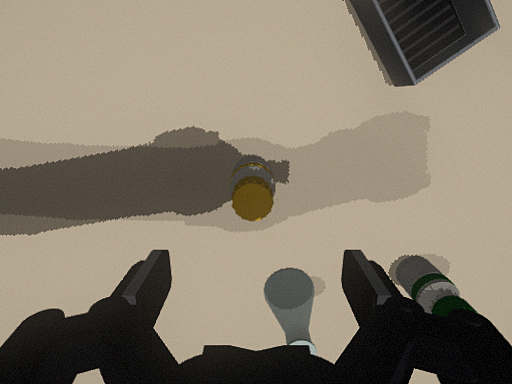

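The view shows the yellow cap centred at (253,200), midway between the jaws and clear of the flask (290,290). Red reads z 0.0996 in its cell, which is right.

```bash
python3 -m jog '[[0,-1,-1,20,0],[0,-3,-3,60,0],[0,-3,-3,95,0],[0,-3,-3,111,0],[0,-3,-3,115,0],[0,-3,-3,115,0],[0.6,-3,-3,115,0],[1,-3,-3,115,0],[1,-3,-3,115,0],[1,-3,-3,115,0]]' && python3 -m jog '[[1,0,0,-10,0],[1,0,0,-35,0],[1,0,0,-75,0],[1,0,0,-100,0],[1,0,0,-110,0]]'; python3 -c "
from h import *
go(.6023,.0069,.2,9.7)"
```

```text
t: 8.55
ee_pos: [0.422, -0.2024, 0.0858]
ee_rot: [[0.434, 0.901, 0.016], [0.901, -0.434, -0.0], [0.007, 0.015, -1.0]]
ft_force: [-0.6, 0.7, 4.8]
opening: 0.0326
t: 9.05
ee_pos: [0.4212, -0.2028, 0.1988]
ee_rot: [[0.434, 0.9, 0.021], [0.901, -0.435, -0.003], [0.007, 0.02, -1.0]]
ft_force: [0.1, -0.3, -2.0]
opening: 0.0319
t 9.1 pos [ 0.4212 -0.2028  0.1988] jaw -25.8 tilt [ 0.021 -0.003 -1.   ] q7 -0.19 open 0.0319 F [ 0.1 -0.3 -2. ]
  -> shift [267.6  71.9   2.1] turn -0.619
```

```bash
python3 -m jog '[[1,15,4,-8,-0.04],[1,50,13,-10,-0.12],[1,90,24,-10,-0.21],[1,130,35,-10,-0.31],[1,170,46,-10,-0.41],[1,208,56,-10,-0.5],[1,240,65,-10,-0.57],[1,260,70,-10,-0.61],[1,268,72,-10,-0.62],[1,268,72,-10,-0.62]]'; python3 -c "
from h import *
snap('wrist','w4');go(.6023,.0069,.095,9.7)"
```

```text
t: 10.05
ee_pos: [0.6021, 0.0092, 0.211]
ee_rot: [[-0.172, 0.985, 0.019], [0.985, 0.172, -0.002], [-0.005, 0.019, -1.0]]
ft_force: [-1.0, 0.0, -0.2]
opening: 0.0324
t 10.1 pos [0.6016 0.0073 0.2111] jaw 9.8 tilt [ 0.019 -0.003 -1.   ] q7 -0.13 open 0.0323 F [-0.4 -0.2 -1.2]
  -> shift [  0.2  -1.5 116.1] turn 0.002
```

```bash
python3 -m jog '[[1,0,-1,15,0],[1,0,-1,50,0],[1,0,-1,85,0],[1,0,-1,105,0],[1,0,-1,114,0],[1,0,-1,116,0],[1,0,-1,117.5,0],[1,0,-1,119,0],[1,0,-1,120,0],[1,0,-1,120.5,0]]' && python3 -m jog '[[1,0,0,0.3,0],[1,0,0,0.6,0]]'
```

```text
t: 11.1
ee_pos: [0.6032, 0.0068, 0.0913]
ee_rot: [[-0.17, 0.985, 0.02], [0.985, 0.17, -0.003], [-0.007, 0.019, -1.0]]
ft_force: [0.7, -0.0, -2.0]
opening: 0.0321
t: 11.3
ee_pos: [0.6035, 0.0068, 0.0911]
ee_rot: [[-0.17, 0.985, 0.021], [0.985, 0.17, -0.003], [-0.007, 0.02, -1.0]]
ft_force: [0.1, -0.9, 2.0]
opening: 0.0324
```

```bash
python3 -m jog '[[1,0,0,0.6,0],[1,0,0,1,0],[1,0,0,1,0]]'; python3 -m jog '[[0.6,0,0,0,0],[0.3,0,0,0,0],[0,0,0,0,0],[0,0,0,0,0],[0,0,0,-10,0],[0,0,0,-40,0],[0,0,0,-80,0],[0,0,0,-105,0],[0,0,0,-110,0]]'; python3 -c "
from h import *
go(.543,.289,.2,28)"
```

```text
t: 11.6
ee_pos: [0.6036, 0.0066, 0.091]
ee_rot: [[-0.17, 0.985, 0.021], [0.985, 0.17, -0.004], [-0.007, 0.02, -1.0]]
ft_force: [-1.5, -0.8, 5.2]
opening: 0.0325
t: 12.5
ee_pos: [0.6034, 0.0076, 0.2054]
ee_rot: [[-0.17, 0.985, 0.03], [0.985, 0.17, -0.003], [-0.008, 0.029, -1.0]]
ft_force: [0.4, -0.3, 0.3]
opening: 0.0857
t 12.5 pos [0.6034 0.0076 0.2054] jaw 9.8 tilt [ 0.03  -0.003 -1.   ] q7 -0.14 open 0.0857 F [ 0.4 -0.3  0.3]
  -> shift [287.6 -11.9   2.7] turn -0.318
```

The tool tilt is drifting about 0.5° with each abrupt lift, because every call re-bases on the measured pose. I'll let lifts settle, and end this traverse in a downward move to counter the drift.

```bash
python3 -m jog '[[0,20,-1,-20,-0.04],[0,60,-3,-50,-0.1],[0,105,-5,-80,-0.16],[0,150,-7,-95,-0.21],[0,195,-9,-100,-0.26],[0,235,-10,-100,-0.3],[0,265,-11,-100,-0.32],[0,283,-12,-85,-0.32],[0,288,-12,-42,-0.32],[0,288,-12,3,-0.32]]'; python3 - <<'E'
from h import *
go(.543,.289,.2)
snap('wrist','w5');r=captop('w5',.543,.289);print(r);go(*r[0],.085,28)
E
```

```text
t: 13.5
ee_pos: [0.5422, 0.2916, 0.1991]
ee_rot: [[-0.474, 0.88, 0.031], [0.881, 0.474, -0.001], [-0.016, 0.027, -1.0]]
ft_force: [0.1, -1.0, -0.1]
opening: 0.0858
t 13.5 pos [0.5422 0.2916 0.1991] jaw 28.3 tilt [ 0.031 -0.001 -1.   ] q7 -0.37 open 0.0858 F [ 0.1 -1.  -0.1]
  -> shift [-2.6 -0.5 -0.9] turn 0
((0.5441, 0.2932), 'rad mm', 17.8, 'z', np.float64(0.0937), np.int64(1354), 'mean', array([0.5432, 0.2945, 0.0934]))
t 13.6 pos [0.5384 0.2867 0.1898] jaw 28.2 tilt [ 0.016 -0.012 -1.   ] q7 -0.37 open 0.0851 F [-0.6 -2.6 -5.5]
  -> shift [  4.9   7.1 104.8] turn 0.004
```

View pics/w5.png

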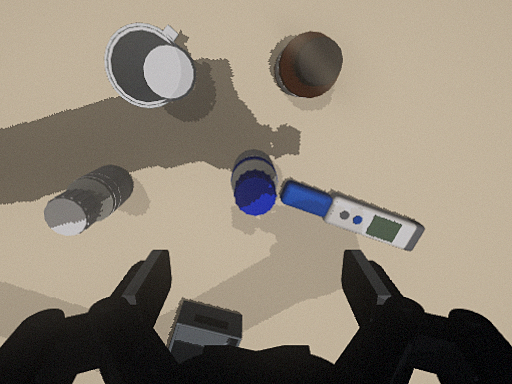

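The view shows the blue cap top centred at (257,195), the pen beside it with its end at (285,190), amber at (308,65) and white at (68,215). The beaker rim is centred at about (150,65) with the spout at (172,33). The arm was still swinging, so I'll take one settled reading on the way down.

```bash
python3 -m jog '[[0,4,5,10,0],[0,4,5,18,0],[0,4,5,20,0],[0,4,5,20,0],[0,4,5,20,0]]'; python3 - <<'E'
from h import *
snap('wrist','w6');r=captop('w6',.543,.29);print(r);go(*r[0],.085,28)
E
```

```text
t: 14.05
ee_pos: [0.5421, 0.2928, 0.1713]
ee_rot: [[-0.473, 0.881, 0.019], [0.881, 0.473, -0.01], [-0.018, 0.012, -1.0]]
ft_force: [-0.4, 0.6, -0.6]
opening: 0.0856
((0.544, 0.2932), 'rad mm', 18.0, 'z', np.float64(0.0937), np.int64(1685), 'mean', array([0.5431, 0.2945, 0.0934]))
t 14.1 pos [0.542  0.2927 0.1713] jaw 28.2 tilt [ 0.019 -0.01  -1.   ] q7 -0.39 open 0.0856 F [ 1.2 -1.3  0.8]
  -> shift [ 1.   1.  86.3] turn 0.004
```

Both readings agree at (0.544, 0.293). I grasp and lift with a settle.

```bash
python3 -m jog '[[0,1,1,20,0],[0,1,1,55,0],[0,1,1,78,0],[0,1,1,85,0],[0,1,1,86,0],[0,1,1,86,0],[0.6,1,1,86,0],[1,1,1,86,0],[1,1,1,86,0],[1,1,1,86,0]]' && python3 -m jog '[[1,0,0,-10,0],[1,0,0,-35,0],[1,0,0,-75,0],[1,0,0,-100,0],[1,0,0,-112,0],[1,0,0,-115,0],[1,0,0,-115,0],[1,0,0,-115,0]]'; python3 -c "
from h import *
go(.5916,.07,.2,9.7)"
```

```text
t: 15.1
ee_pos: [0.5442, 0.2934, 0.0861]
ee_rot: [[-0.472, 0.881, 0.019], [0.881, 0.473, -0.01], [-0.018, 0.012, -1.0]]
ft_force: [0.9, 0.3, -0.4]
opening: 0.0322
t: 15.9
ee_pos: [0.5412, 0.2937, 0.1994]
ee_rot: [[-0.472, 0.881, 0.017], [0.881, 0.473, -0.012], [-0.018, 0.009, -1.0]]
ft_force: [0.7, -0.4, -1.5]
opening: 0.0323
t 15.9 pos [0.5412 0.2937 0.1994] jaw 28.2 tilt [ 0.017 -0.012 -1.   ] q7 -0.37 open 0.0323 F [ 0.7 -0.4 -1.5]
  -> shift [-220.9  -61.3    2.8] turn 0.323
```

```bash
python3 -m jog '[[1,-15,-4,0,0.03],[1,-50,-14,0,0.08],[1,-90,-25,0,0.14],[1,-130,-36,0,0.2],[1,-170,-47,0,0.26],[1,-200,-55,0,0.3],[1,-216,-60,0,0.32],[1,-221,-61,0,0.32],[1,-221,-61,0,0.32],[1,-221,-61,0,0.32]]'; python3 -c "
from h import *
go(.5916,.07,.095,9.7)"
```

```text
t: 16.9
ee_pos: [0.5913, 0.0728, 0.2028]
ee_rot: [[-0.175, 0.984, 0.016], [0.985, 0.175, -0.01], [-0.012, 0.014, -1.0]]
ft_force: [-0.0, -0.6, -0.3]
opening: 0.0324
t 16.9 pos [0.5913 0.0728 0.2028] jaw 10.1 tilt [ 0.016 -0.01  -1.   ] q7 -0.26 open 0.0324 F [-0.  -0.6 -0.3]
  -> shift [ -1.5  -1.8 107.8] turn 0.007
```

```bash
python3 -m jog '[[1,-1.5,-2,15,0],[1,-1.5,-2,50,0],[1,-1.5,-2,80,0],[1,-1.5,-2,98,0],[1,-1.5,-2,106,0],[1,-1.5,-2,108,0],[1,-1.5,-2,110,0],[1,-1.5,-2,111,0],[1,-1.5,-2,112,0],[1,-1.5,-2,112,0]]' && python3 -m jog '[[1,0,0,0.4,0],[1,0,0,0.8,0],[1,0,0,1.2,0],[1,0,0,1.2,0]]'
```

```text
t: 17.9
ee_pos: [0.5917, 0.0699, 0.0914]
ee_rot: [[-0.175, 0.984, 0.017], [0.985, 0.175, -0.01], [-0.012, 0.015, -1.0]]
ft_force: [-0.3, -0.3, -0.9]
opening: 0.0323
t: 18.3
ee_pos: [0.592, 0.0702, 0.091]
ee_rot: [[-0.175, 0.984, 0.018], [0.985, 0.175, -0.009], [-0.012, 0.016, -1.0]]
ft_force: [-1.7, -0.6, 5.6]
opening: 0.0324
```

```bash
python3 -m jog '[[0.6,0,0,0,0],[0.3,0,0,0,0],[0,0,0,0,0],[0,0,0,-10,0],[0,0,0,-40,0],[0,0,0,-80,0],[0,0,0,-105,0],[0,0,0,-112,0],[0,0,0,-112,0],[0,0,0,-112,0]]'; python3 - <<'E'
from h import *
for f in('w5','w6'):
    X=cloud(f);m=(np.hypot(X[:,0]-.43,X[:,1]-.355)<.07)&(X[:,2]>.068)&(X[:,2]<.085);Q=X[m];print(f,m.sum(),np.percentile(Q[:,2],[5,50,95]).round(4),cv2.minEnclosingCircle((Q[:,:2]*1e3).astype(np.float32)))
print(world('w5',150,65,h=.075),'spout',world('w5',172,33,h=.075))
go(.43,.355,.22,39)
E
```

```text
t: 19.3
ee_pos: [0.5891, 0.0708, 0.2019]
ee_rot: [[-0.175, 0.984, 0.016], [0.985, 0.175, -0.01], [-0.013, 0.014, -1.0]]
ft_force: [-0.1, -0.1, 0.2]
opening: 0.0853
w5 2022 [0.0702 0.0748 0.0763] ((424.7850646972656, 342.46966552734375), 32.261077880859375)
w6 2606 [0.0699 0.0747 0.0762] ((424.9588928222656, 342.3084716796875), 32.387474060058594)
[0.42774643 0.34280354 0.075     ] spout [0.43379622 0.37048093 0.075     ]
t 19.3 pos [0.5891 0.0708 0.2019] jaw 10.1 tilt [ 0.016 -0.01  -1.   ] q7 -0.26 open 0.0853 F [-0.1 -0.1  0.2]
  -> shift [ 307.4 -106.7  -23.4] turn -0.505
```

Blue is down (5.6 N contact). Next I hover over the beaker with the same jaw yaw (10°), which is about 68° from the spout.

```bash
python3 -m jog '[[0,20,-8,-5,0],[0,55,-21,-10,0],[0,95,-37,-15,0],[0,135,-52,-20,0],[0,175,-67,-20,0],[0,215,-83,-20,0],[0,255,-98,-20,0],[0,283,-109,-20,0],[0,294,-113,-20,0],[0,294,-113,-20,0]]' && python3 -m jog '[[0,0,0,0,0],[0,0,0,0,0]]'; python3 - <<'E'
from h import *
go(.426,.341,.22)
snap('wrist','w7')
X=cloud('w7');m=(np.hypot(X[:,0]-.426,X[:,1]-.341)<.05)&(X[:,2]>.07)&(X[:,2]<.08);Q=X[m];print(m.sum(),np.median(Q[:,2]).round(4),cv2.minEnclosingCircle((Q[:,:2]*1e3).astype(np.float32)))
E
```

```text
t: 20.3
ee_pos: [0.4249, 0.3415, 0.2155]
ee_rot: [[-0.178, 0.984, 0.014], [0.984, 0.178, -0.011], [-0.013, 0.011, -1.0]]
ft_force: [0.1, -0.5, 0.7]
opening: 0.0854
t: 20.5
ee_pos: [0.4263, 0.3391, 0.2148]
ee_rot: [[-0.174, 0.985, 0.013], [0.985, 0.175, -0.014], [-0.016, 0.011, -1.0]]
ft_force: [-0.2, -0.8, 0.6]
opening: 0.0852
t 20.5 pos [0.4263 0.3391 0.2148] jaw 10.1 tilt [ 0.013 -0.014 -1.   ] q7 -0.83 open 0.0852 F [-0.2 -0.8  0.6]
  -> shift [ 1.8  0.1 -5.3] turn 0
1096 0.0749 ((426.17352294921875, 342.6186218261719), 32.33885192871094)
```

View pics/w7.png

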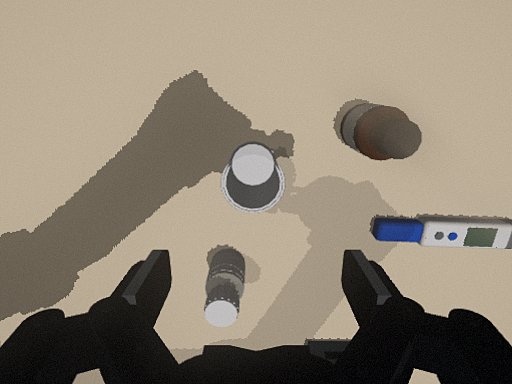

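The beaker rim spans columns 221–284 with its bottom edge at row 212, so its centre is at about (252,182), with the spout on the far side. The rim reads z 0.075.

```bash
python3 - <<'E'
from h import *
print([world('w7',*p,h=.075).round(4) for p in((252.5,182),(221,182),(284,182),(252,212))])
go(.4258,.340,.058)
E
```

```text
[array([0.4243, 0.3407, 0.075 ]), array([0.3958, 0.3357, 0.075 ]), array([0.4529, 0.3457, 0.075 ]), array([0.4289, 0.3112, 0.075 ])]
t 20.6 pos [0.4263 0.3393 0.215 ] jaw 10.1 tilt [ 0.013 -0.013 -1.   ] q7 -0.83 open 0.0856 F [-0.5  0.1  0. ]
  -> shift [  3.2  -2.1 156.9] turn 0
```

```bash
python3 -m jog '[[0,2,-2,20,0],[0,3,-3,60,0],[0,3,-3,105,0],[0,3,-3,135,0],[0,3,-3,150,0],[0,3,-3,156,0],[0,3,-3,157,0],[0,3,-3,157,0]]' && python3 -m jog '[[0.15,0,0,0,0],[0.3,0,0,0,0],[0.6,0,0,0,0],[1,0,0,0,0],[1,0,0,0,0],[1,0,0,0,0]]'; python3 - <<'E'
from h import *
snap('wrist','w8');go(.426,.340,.058)
E
```

```text
t: 21.35
ee_pos: [0.4258, 0.3398, 0.0588]
ee_rot: [[-0.173, 0.985, 0.015], [0.985, 0.174, -0.012], [-0.014, 0.013, -1.0]]
ft_force: [-0.1, 0.4, 0.5]
opening: 0.0855
t: 21.95
ee_pos: [0.4264, 0.3403, 0.0602]
ee_rot: [[-0.173, 0.985, 0.017], [0.985, 0.173, -0.011], [-0.014, 0.015, -1.0]]
ft_force: [0.6, -0.0, 5.8]
opening: 0.053
t 22.0 pos [0.4264 0.3403 0.0602] jaw 10.0 tilt [ 0.017 -0.011 -1.   ] q7 -0.96 open 0.053 F [-0.3 -1.1  5.4]
  -> shift [-0.2 -0.5  2.2] turn 0
```

View pics/w8.png

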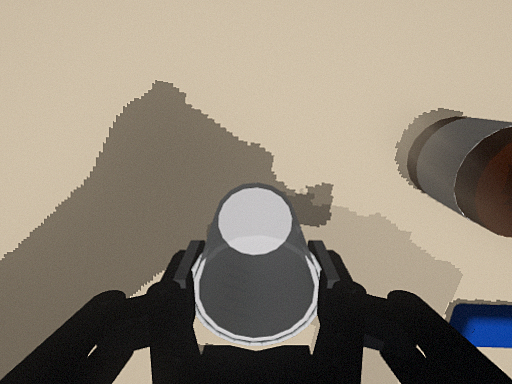

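The beaker is centred and gripped: the 53 mm reading fits its 55 mm wall, going by the bias seen on the caps. I lift.

```bash
python3 -m jog '[[1,0,0,-10,0],[1,0,0,-35,0],[1,0,0,-75,0],[1,0,0,-115,0],[1,0,0,-140,0],[1,0,0,-150,0],[1,0,0,-150,0],[1,0,0,-150,0]]'; python3 -c "
from h import *
go(.6259,-.1311,.21,9.7)"
```

```text
t: 22.8
ee_pos: [0.4234, 0.341, 0.2091]
ee_rot: [[-0.173, 0.985, 0.015], [0.985, 0.173, -0.013], [-0.015, 0.013, -1.0]]
ft_force: [-0.3, 0.1, -1.2]
opening: 0.0531
t 22.8 pos [0.4234 0.341  0.2091] jaw 10.0 tilt [ 0.015 -0.013 -1.   ] q7 -0.84 open 0.0531 F [-0.3  0.1 -1.2]
  -> shift [-500.   117.6    8.1] turn 0.005
```

```bash
python3 -m jog '[[1,-15,4,-4,0],[1,-45,11,-6,0],[1,-80,19,-6,0],[1,-120,28,-6,0],[1,-160,38,-6,0],[1,-200,47,-6,0],[1,-235,55,-6,0],[1,-260,61,-6,0],[1,-270,63,-6,0],[1,-270,63,-6,0]]'&& python3 -m jog '[[1,-15,4,0,0],[1,-45,11,0,0],[1,-85,20,0,0],[1,-125,29,0,0],[1,-165,39,0,0],[1,-200,47,0,0],[1,-220,52,0,0],[1,-230,54,0,0],[1,-230,54,0,0],[1,-230,54,0,0]]'; python3 - <<'E'
from h import *
snap('wrist','w9');go(.6259,-.1311,.073,9.7)
E
```

```text
t: 23.8
ee_pos: [0.5317, 0.0846, 0.2183]
ee_rot: [[-0.17, 0.985, 0.012], [0.985, 0.17, -0.014], [-0.015, 0.01, -1.0]]
ft_force: [-0.1, -0.3, -0.8]
opening: 0.0532
t: 24.8
ee_pos: [0.6238, -0.1303, 0.2223]
ee_rot: [[-0.173, 0.985, 0.011], [0.985, 0.173, -0.012], [-0.013, 0.009, -1.0]]
ft_force: [-0.2, 0.0, -0.4]
opening: 0.0533
t 24.9 pos [ 0.6238 -0.1299  0.2225] jaw 10.0 tilt [ 0.012 -0.012 -1.   ] q7 0.09 open 0.0531 F [-0.   0.5 -0.8]
  -> shift [  0.5   0.4 149.5] turn 0.006
```

View pics/w9.png

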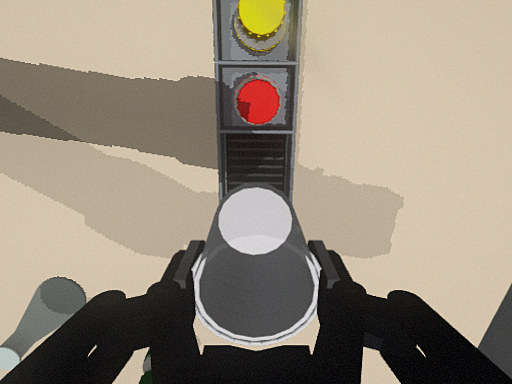

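The view shows red at (258,102) and yellow at (262,14) upright in their cells, with the beaker over the bay. I'll check the divider at row 131 against the earlier wrist view, for its height from two views, before descending.

```bash
python3 - <<'E'
from h import *
k=.64;p=np.load('caddy.npy');c,s=np.cos(p[2]),np.sin(p[2])
for a,b in(((296,131),(457,254)),((221,131),(365,254)),((217,63),(359,170)),((298,63),(460,170))):
    x,e=tri([('w9',*a),('w2',b[0]*k,b[1]*k)]);w=world('w9',*a,h=.04)
    q=w[:2]-p[:2];print(x.round(4),np.round(e,4),'caddy mm',(np.array([q@[c,s],q@[-s,c]])*1e3).round(1))
E
python3 -m jog '[[1,0.5,0.5,15,0],[1,0.5,0.5,50,0],[1,0.5,0.5,90,0],[1,0.5,0.5,120,0],[1,0.5,0.5,138,0],[1,0.5,0.5,146,0],[1,0.5,0.5,149,0],[1,0.5,0.5,149.5,0],[1,0.5,0.5,149.5,0]]'
```

```text
[ 0.6538 -0.0787  0.0588] [0.0009 0.0009] caddy mm [51.5 40. ]
[ 0.5834 -0.0936  0.0391] [0.0003 0.0003] caddy mm [ 51.9 -35.7]
[ 0.57   -0.0311  0.0279] [0.0004 0.0004] caddy mm [-10.9 -37.4]
[ 0.6458 -0.0189  0.0419] [0.0001 0.0001] caddy mm [-11.4  38.7]
t: 25.75
ee_pos: [0.6269, -0.1308, 0.0744]
ee_rot: [[-0.174, 0.985, 0.014], [0.985, 0.175, -0.012], [-0.014, 0.012, -1.0]]
ft_force: [0.4, 0.7, -0.4]
opening: 0.0535
```

Divider positions agree within 1.2 mm. The two-view heights are scattered on this short baseline, with a mean of about 42 mm. Slow set-down next.

```bash
python3 -m jog '[[1,0,0,2,0],[1,0,0,4,0],[1,0,0,5.5,0],[1,0,0,6.5,0],[1,0,0,6.5,0]]' && python3 -m jog '[[1,0,0,0.4,0],[1,0,0,0.8,0],[1,0,0,1.2,0],[1,0,0,1.2,0]]'
```

```text
t: 26.25
ee_pos: [0.6267, -0.1309, 0.0676]
ee_rot: [[-0.174, 0.985, 0.014], [0.985, 0.175, -0.012], [-0.014, 0.011, -1.0]]
ft_force: [0.2, -0.4, 0.1]
opening: 0.053
t: 26.65
ee_pos: [0.6268, -0.131, 0.0672]
ee_rot: [[-0.174, 0.985, 0.014], [0.985, 0.174, -0.012], [-0.014, 0.012, -1.0]]
ft_force: [-1.2, 0.2, 4.5]
opening: 0.0529
```

Contact comes exactly at the expected height. I release and retreat.

```bash
python3 -m jog '[[0.6,0,0,0,0],[0.4,0,0,0,0],[0.2,0,0,0,0],[0,0,0,0,0],[0,0,0,0,0],[0,0,0,-10,0],[0,0,0,-40,0],[0,0,0,-80,0],[0,0,0,-120,0],[0,0,0,-150,0]]' && python3 -m jog '[[0,-25,0,-10,0],[0,-70,0,-20,0],[0,-115,0,-20,0],[0,-160,0,-20,0],[0,-200,0,-20,0],[0,-220,0,-20,0],[0,-220,0,-20,0]]'; python3 - <<'E'
from h import *
snap('top','top2');snap('scene','sc2');snap('wrist','w10');go(.5,0,.3)
a=cv2.resize(ld('top2')['im'][110:260,90:420],(800,364),interpolation=3);b=cv2.resize(ld('sc2')['im'][95:325,110:430],(800,575),interpolation=3)
cv2.imwrite('pics/f_top.png',a);cv2.imwrite('pics/f_sc.png',b)
p=np.load('caddy.npy');c,s=np.cos(p[2]),np.sin(p[2])
for n,x in dict(red=.02,yellow=-.044,blue=-.108).items():
    w=p[:2]+x*np.array([c,s]);print(n,'want',w.round(3),captop('top2',*w,r=.03,lo=.09,hi=.12))
for n,w in dict(white=(.417,.203),green=(.547,-.399)).items(): print(n,captop('top0',*w,lo=.088),captop('top2',*w,lo=.088))
print('amber',captop('top0',.535,.397),captop('top2',.535,.397))
X=cloud('top2');w=p[:2]+.096*np.array([c,s]);m=(np.hypot(X[:,0]-w[0],X[:,1]-w[1])<.045)&(X[:,2]>.073);print('beaker',w,m.sum(),np.median(X[m,2]),cv2.minEnclosingCircle((X[m,:2]*1e3).astype(np.float32)))
E
```

```text
t: 27.65
ee_pos: [0.6256, -0.1289, 0.2209]
ee_rot: [[-0.174, 0.985, 0.018], [0.985, 0.175, -0.012], [-0.015, 0.016, -1.0]]
ft_force: [-0.3, -0.6, -0.1]
opening: 0.0853
t: 28.35
ee_pos: [0.6622, -0.3506, 0.2439]
ee_rot: [[-0.168, 0.986, 0.017], [0.986, 0.168, -0.016], [-0.018, 0.014, -1.0]]
ft_force: [-0.1, -0.4, 0.2]
opening: 0.085
t 28.5 pos [ 0.6639 -0.3429  0.2447] jaw 10.2 tilt [ 0.018 -0.01  -1.   ] q7 0.42 open 0.0852 F [-0.1  0.3  0.7]
  -> shift [365.7 -99.8 -61.8] turn 0
red want [ 0.613 -0.056] ((0.6153, -0.056), 'rad mm', 16.9, 'z', np.float64(0.0989), np.int64(100), 'mean', array([ 0.6151, -0.0561,  0.0989]))
yellow want [0.602 0.007] ((0.6071, 0.0073), 'rad mm', 17.5, 'z', np.float64(0.099), np.int64(103), 'mean', array([0.6069, 0.0071, 0.0991]))
blue want [0.592 0.07 ] ((0.5949, 0.0715), 'rad mm', 17.2, 'z', np.float64(0.0992), np.int64(101), 'mean', array([0.5947, 0.0711, 0.0989]))
white ((0.4185, 0.2058), 'rad mm', 17.6, 'z', np.float64(0.0937), np.int64(101), 'mean', array([0.4182, 0.2055, 0.094 ])) ((0.4185, 0.2055), 'rad mm', 17.5, 'z', np.float64(0.0945), np.int64(102), 'mean', array([0.4183, 0.2052, 0.0945]))
green ((0.5497, -0.4005), 'rad mm', 17.4, 'z', np.float64(0.0941), np.int64(105), 'mean', array([ 0.5496, -0.4004,  0.0941])) ((0.5526, -0.3903), 'rad mm', 12.7, 'z', np.float64(0.093), np.int64(17), 'mean', array([ 0.5523, -0.3873,  0.0935]))
amber ((0.5387, 0.4017), 'rad mm', 15.7, 'z', np.float64(0.095), np.int64(91), 'mean', array([0.5387, 0.4013, 0.0951])) ((0.5389, 0.402), 'rad mm', 15.9, 'z', np.float64(0.0961), np.int64(89), 'mean', array([0.5385, 0.4012, 0.0957]))
beaker [ 0.62587326 -0.1311276 ] 103 0.08252256303174321 ((629.3502197265625, -126.23931884765625), 31.84791374206543)
```

View pics/f_top.png

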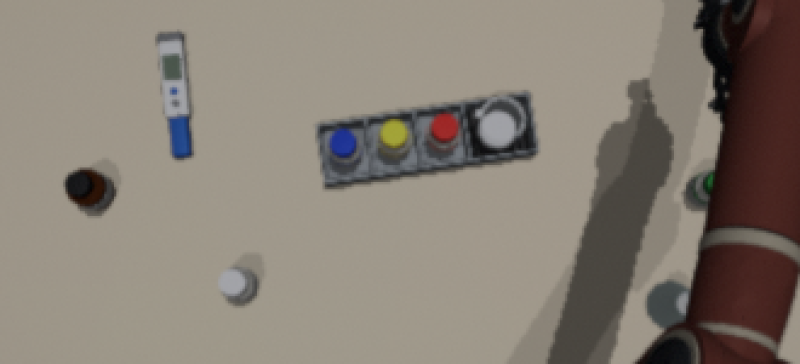

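View pics/f_sc.png

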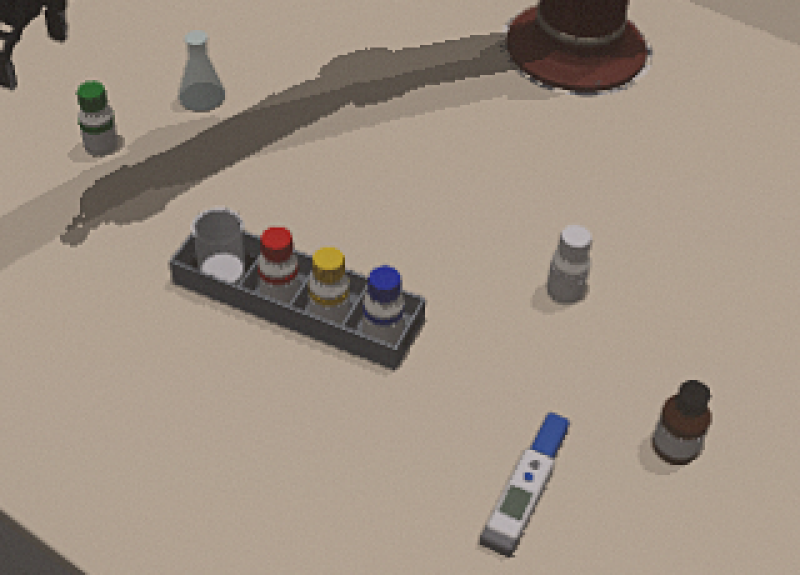

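The final views show the beaker in the ribbed bay, then red, yellow and blue, all upright. Cap tops read 99 mm and the beaker rim 82.5 mm, as expected when standing on the floor and pad. The bystanders are undisturbed and the arm is clear, so I hand in.

```bash
python3 -c "
from bench import ticket
print(ticket.close_job())"
```

```text
the job is handed in; nothing more can be done
None
```

The caddy is loaded and handed in at about 28.5 s of the 102 s allowed. The beaker stands in the ribbed bay, followed by red, yellow and blue, with blue at the far end. Each piece was lowered slowly until it touched (4.5–5.6 N) and only then released.

**Last checks:**
- **Heights:** the cap tops read 99 mm and the beaker rim 82.5 mm. Both match standing on the cell floor and the pad.
- **Positions:** all four are within about 5 mm of their cell or bay centres, and they look upright in the top and scene cameras.
- **Other items:** white and amber measured unmoved to within 1 mm. Flask and pen look undisturbed in the final views, but I did not measure them. Green was partly hidden by the arm in the last top view, so I could not measure it there; the scene camera shows it standing in place.

**What disagreed:**
- **Caddy wall height:** one two-camera reading missed by 20 mm because I picked a bad pixel. The two-view wrist readings were scattered (28–59 mm, mean about 42), but the depth reading of 39.5 mm fits the stated 40 mm.
- **Tool tilt:** the tool drifted by up to 1.8° during the moves. I brought it back to about 1.2°, and it did not affect the placing.

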